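# Spin the welding turntable and catch it on the pointer

## Robot

A 6-joint arm with a two-finger parallel gripper is mounted at the origin on the work surface. World frame = base frame: x ahead of the robot, y to its left, z up, the work surface at z = 0. Lengths are in m, angles in rad, forces in N, time in s.
With the tool pointing down it reaches from about 0.425 to 0.95 m from the base axis. Payload 3.5 kg.
Tool frame: the origin (TCP) lies at the very end of the fingers, on their centre line; the grasp point (between the pads) lies 19 mm behind it (ctrl.grip_point_offset is the distance from the TCP to the grasp point, in m); z points along the fingers, y is the line along which they close (so a half turn about z gives the same grasp; the last joint's range is limited). The gripper opens to 85 mm and grips with 20 to 120 N. Pads are 22 mm wide; open, the fingers measure 114 mm over their backs; the gripper's body (76 mm by 85 mm) begins 54 mm behind the grasp point. The pads swing forward as they close: fully open they stand 13 mm farther back than shut.
Start: joints at [0.985, 0.286, 1.577, -0, 1.279, -0.15], TCP at [0.285, 0.612, 0.231] pointing down, gripper open.
Joint ranges: [-2.77, 2.77], [-0.9, 2.22], [0.21, 2.48], [-1.53, 4.67], [0.24, 2.81], [-2.84, 2.84]. Speed limits (rad/s): [2.79, 2.79, 3.14, 3.14, 3.14, 3.14].

## Interface

Orientations are given as a unit quaternion [x, y, z, w].
In Python, from plant import ctrl gives the robot as it stands. The module is installed in compiled form; this text tells all that it offers.
- The arm moves only by the shell command python3 -m pendant 'ROWS' [OPENING] [FORCE]. ROWS is JSON, a list of rows, each an object of numbers: "dx", "dy", "dz": the shift along the tool's x, y, z in cm; "twist": the turn about the tool's z in degrees. A call has 1 to 10 rows; each row is the pose to reach, as a shift and turn from the pose commanded when the call began, along the tool's axes at that moment; what a row does not reach only later rows make up. A row lasts 1/8 s, in which the tool goes at most 62.5 mm and 10.7 degrees, less where a joint would pass 70% of its speed; a pose out of reach is approached as far as the arm can. A call with a gripper value outside its range is refused whole. OPENING is the opening in per cent of the stroke, from 0 (shut) to 100 (fully open), set as the call begins (- or left out, the last holds). The fingers move at their own pace and stop on an object; FORCE is the grip in N (left out, the last holds). Time passes only in rows, so rows that repeat a pose let the fingers close. It gives the time, the measured TCP pose, the force, the opening and the grip force at its end, in the units of the state.
- ctrl.get_state(): the state, without advancing time (a new reading comes with each control period).
- ctrl.read_camera(name): name is "scene" or "top" or "wrist"; returns a dict with "img" (400x640x3 uint8, red, green, blue), "depth" (400x640 float32, m along the optical axis (not along the pixel's ray), 0 where there is no reading), "camera_matrix" (3x3 intrinsics, pixels), "xyz" and "rotation" of the camera in the world; the wrist camera has in their place "tool_from_camera" (4x4, takes a point from camera to tool coordinates, whose origin is the TCP and whose axes are the flange's). Camera axes: x right, y up, looking along -z (the intrinsics and any distortion apply to the point x, -y, -z); pixel columns grow to the right and rows downward; lengths in m; the calibration is good to about 2 mm. A picture is of the moment at which its call begins: read the wrist's pose just before it.
- ctrl.sign_off(): hands the job in; it is judged then, once.
The state is a dict: "time": time; "qpos": joint angles; "dq": joint speeds; "joint_efforts": joint torques, N m; "eef_pos": TCP position; "tcp_rot": TCP orientation; "contact_force": force on the tool from outside, world axes, zero at the start; "wrist_torque": the same for the moment, N m; "opening": opening from 0.0 (shut) to 1.0 (fully open); "finger_force": force on a finger pad.
Only numpy, scipy, OpenCV 4.12 (cv2) and the standard library are available. Lean on these libraries where they do the work, as an engineer would, in place of code of your own. Each camera call takes 0.05 s, during which the arm holds its last target. There are 200 camera calls.

## Task

Check the bearing of the bench welding turntable and set it to its start position with the fingertips only, gripping nothing: flick the plate round, either way (a push on one of its clamps will do it), so that it runs on by itself and its rim notch goes freely past the fixed pointer. When the notch comes round again, on the next turn or a later one, brake the still turning plate with a fingertip so that it comes to rest with the notch within 20 mm of the pointer, and take the finger away. Catch it in one go: once the notch has gone past, the plate must not come to a stop elsewhere and be pushed on; leave the other things on the bench where they are.

Things in the scene. Friction and masses are not known exactly. Their poses are not given: they have to be found in the camera images.
- turntable: grey base of the turntable, bolted to the bench; foot disc radius 105 mm. Origin on the bench surface, on the plate's vertical axis; its x axis points level from the axis to the pointer, a steel cone (tip 155 mm from the axis) on a bracket 178 to 192 mm from the axis and 85 mm high above the bench. It carries the turning plate.
- plate_centre (a point): centre of the plate's top face, on the axis, 80 mm above the bench. The plate is a round steel disc, radius 150 mm, 6 mm thick. On it: a flange (radius 55 mm, 10 mm thick) with a pipe, held by three radial strap clamps 120 degrees apart, 28 mm wide, from 41 to 103 mm from the axis, strap top 20 mm above the plate. From 104 mm out to the rim the top is bare and flat.
- plate (a joint): angle of the plate about its vertical axis (rad), counter-clockwise seen from above, no stops, counted on over turns; 0 and every whole turn (6.283) put the notch at the pointer. Starts at rest between 2.0 and 4.3. Plate and job weigh about 5 kg (inertia about 0.04 kg m2). Little drag: it slows by 0.05 to 0.12 rad/s each second; a flick to 1.6 rad/s runs on for some two turns.
- notch (a point): the index notch in the plate's rim: a dark radial slot 16 mm wide and 34 mm long, open at the rim, the only slot that reaches the rim, midway between two clamps. The point lies at its middle, on the rim (150 mm from the axis), at the plate's top face.
- pointer (a point): the place on the rim straight in front of the fixed pointer's tip: 150 mm from the axis, 80 mm above the bench. The notch must come to rest here.
- stud1 (a point): top end of the upright stud of the clamp that stands 60 degrees counter-clockwise of the notch (seen from above), 80 mm from the axis. Each stud is 12 mm thick and reaches 52 mm above the plate (132 mm above the bench); its nut, 19 mm across, stands from 20 to 30 mm above the plate.
- stud2 (a point): top end of the stud of the clamp opposite the notch (180 degrees), like stud1.
- stud3 (a point): top end of the stud of the clamp 60 degrees clockwise of the notch, like stud1.
- pipe_top (a point): centre of the upper end of the pipe that stands on the plate's axis: 60 mm outside diameter, top 58 mm above the plate (138 mm above the bench).
- coupon: blue T-shaped practice coupon with green squares, loose, base 100 x 140 mm, 76 mm high; leave it alone. Origin: centre of its underside.
- pipe_stub: loose piece of steel pipe standing on end, 60 mm diameter, 60 mm high; leave it alone. Origin: centre of its underside.
- wire_brush: loose hand brush lying on the bench; leave it alone. Origin: on the bench under its middle.
- nozzle: loose copper torch nozzle standing on end, 22 mm diameter, 66 mm high; leave it alone. Origin: centre of its underside.

How it is judged:
On the way, in this order (a step that is already met when the one before it is completed fails the run):
1. flicked, the plate turns by itself, untouched, and its notch has gone past the pointer ((velocity of joint plate above 0.2 rad/s or velocity of joint plate below -0.2 rad/s) and (value of joint plate above 6.42 rad or value of joint plate below -0.14 rad) and contact force between each of the arm, the fingers and turntable below 0.05 N), for 0.3 s.
2. a finger brakes the plate, still turning, as the notch comes up to the pointer ((velocity of joint plate above 0.1 rad/s or velocity of joint plate below -0.1 rad/s) and contact force between the fingers and turntable above 0.1 N and horizontal distance between notch and pointer below 0.12 m).
3. the plate is at rest with the notch at the pointer (velocity of joint plate between -0.03 and 0.03 rad/s and horizontal distance between notch and pointer below 0.02 m), for 0.2 s.
At the end, for the whole second after the job is handed in: the plate is at rest (under 0.02 rad/s), caught on a later pass than the first, with its notch within 20 mm of the pointer; the coupon, pipe stub, brush and nozzle are within 15 mm of where they stood (velocity of joint plate between -0.02 and 0.02 rad/s and horizontal distance between notch and pointer below 0.02 m and (value of joint plate above 6.42 rad or value of joint plate below -0.14 rad) and distance of each of coupon, pipe_stub, wire_brush, nozzle from where it was at the start of the episode below 0.015 m); the robot touches nothing.
It fails at once if after the notch's first pass the plate was stopped with the notch off the pointer and touched there, to be pushed on ((value of joint plate above 6.63 rad or value of joint plate below -0.35 rad) and velocity of joint plate between -0.03 and 0.03 rad/s and contact force between the fingers and turntable above 0.2 N and horizontal distance between notch and pointer above 0.024 m).
It fails at once if a clamp stud was taken between the fingers (height (world z) of the grasp point below 0.138 m and (horizontal distance between the grasp point and stud1 below 0.008 m or horizontal distance between the grasp point and stud2 below 0.008 m or horizontal distance between the grasp point and stud3 below 0.008 m)).
It fails at once if the pipe was taken between the fingers (height (world z) of the grasp point below 0.142 m and horizontal distance between the grasp point and pipe_top below 0.012 m).
It fails at once if a bystander was lifted or pushed away (distance of any of coupon, pipe_stub, wire_brush, nozzle from where it was at the start of the episode above 0.03 m).
It also fails if it takes over 72 s, if anything falls off the work surface, if the arm or the gripper's body presses on something with over 40 N, if the wrist force passes 120 N, or if a joint passes its speed limit or range.

## Working session

There is one attempt and no reset: what is moved stays moved. The work goes in short steps, Python scripts to look and compute and a shell command to move; the robot and the scene stay as the last step left them, time stands still between calls to the robot, and variables do not carry over. Pictures are saved under pics/ and viewed, at most 10 in all, crops included, and the job is handed in when it is done.

```bash
mkdir -p pics; cat > h.py <<'E'
import numpy as np,cv2
from plant import ctrl
from scipy.spatial.transform import Rotation as R
def cam(n):
    s=ctrl.get_state(); c=ctrl.read_camera(n)
    if n=="wrist":
        T=np.eye(4);T[:3,:3]=R.from_quat(s["tcp_rot"]).as_matrix();T[:3,3]=s["eef_pos"]
        M=T@np.array(c["tool_from_camera"]);c["xyz"]=M[:3,3];c["rotation"]=M[:3,:3]
    c["xyz"]=np.array(c["xyz"]);c["rotation"]=np.array(c["rotation"]).reshape(3,3) if np.size(c["rotation"])==9 else R.from_quat(c["rotation"]).as_matrix()
    c["t"]=s["time"];return c
def pts(c):
    K=np.array(c["camera_matrix"]);v,u=np.mgrid[:400,:640];d=c["depth"]
    p=np.stack([(u-K[0,2])/K[0,0]*d,-(v-K[1,2])/K[1,1]*d,-d],-1)
    return p@c["rotation"].T+c["xyz"]
def save(c,f): cv2.imwrite("pics/"+f,cv2.cvtColor(c["img"],cv2.COLOR_RGB2BGR))
E
python3 - <<'E'
from h import *
for n in ("top","scene"):
    c=cam(n);save(c,n+".png");np.save(n+"_p.npy",pts(c));print(n,c["xyz"],c["rotation"].round(3).tolist(),c["camera_matrix"],c["t"],[k for k in c])
print(ctrl.get_state())
E
```

```text
top [0.48373478 0.00291026 1.38494716] [[0.012, 0.996, -0.089], [-1.0, 0.011, -0.007], [-0.006, 0.089, 0.996]] [[483.77839907   0.         307.41280328]
 [  0.         483.77839907 202.25971094]
 [  0.           0.           1.        ]] 0.0 ['img', 'depth', 'camera_matrix', 'xyz', 'rotation', 't']
scene [ 1.08907712 -0.70958256  0.78693987] [[0.813, -0.355, 0.461], [0.582, 0.494, -0.646], [0.002, 0.793, 0.609]] [[443.00233571   0.         325.15783154]
 [  0.         443.00233571 200.55059972]
 [  0.           0.           1.        ]] 0.05 ['img', 'depth', 'camera_matrix', 'xyz', 'rotation', 't']
{'time': 0.1, 'qpos': array([ 9.85006518e-01,  2.87126049e-01,  1.57804075e+00, -4.27784106e-06,
        1.27859999e+00, -1.50033048e-01]), 'dq': array([-0.00187106, -0.00242583, -0.00411068, -0.00073906, -0.0007112 ,
        0.00132325]), 'joint_efforts': array([-3.36291996e-04, -4.07301128e+01, -2.93697649e+01, -1.91031049e-04,
        3.47107576e-03, -1.28468295e-05]), 'eef_pos': array([0.28457512, 0.61142049, 0.23004735]), 'tcp_rot': array([ 2.16157919e-01,  9.76357810e-01, -1.01505863e-03, -3.89072428e-04]), 'contact_force': array([ 0.08471993, -0.42409159, -0.4214419 ]), 'wrist_torque': array([-0.0510861 ,  0.01858137, -0.05125771]), 'finger_force': 0.0, 'opening': 1.0031318261360165}
```

```bash
sleep 1; python3 -c "
import cv2,numpy as np
a=cv2.imread('pics/top.png');print(a.shape)"
```

```text
(400, 640, 3)
```

View pics/top.png

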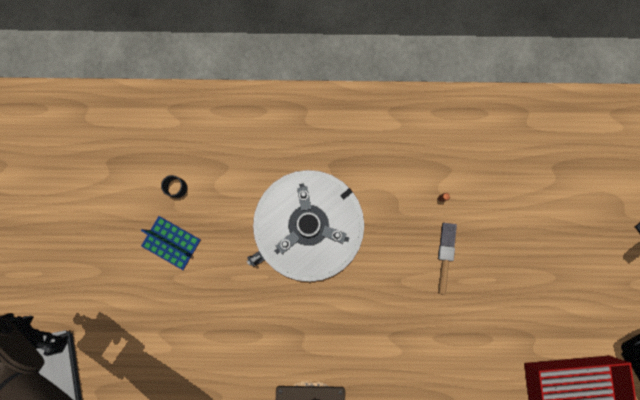

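View pics/scene.png

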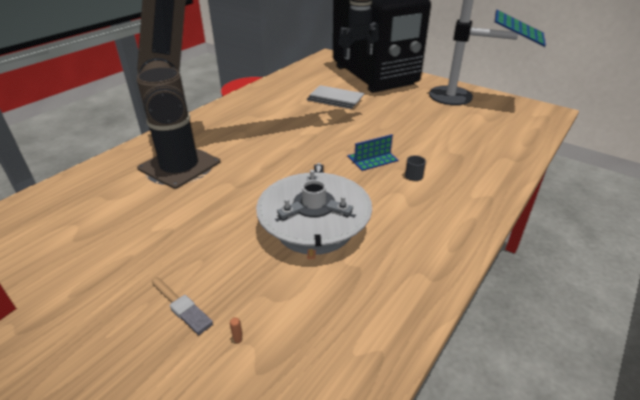

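The top view shows the plate centre near (309,226), the notch near (347,194) and the pointer near (255,260). The loose things stand well clear of the plate. Next I turn these pixels into world positions.

```bash
cat > loc.py <<'E'
from h import *
def ray(c,u,v,z):
    K=np.array(c["camera_matrix"]);d=c["rotation"]@np.array([(u-K[0,2])/K[0,0],-(v-K[1,2])/K[1,1],-1]);return c["xyz"]+d*(z-c["xyz"][2])/d[2]
E
python3 - <<'E'
from loc import *
c=cam("top");P=pts(c);im=c["img"]
m=(abs(P[...,2]-.08)<.006)&(np.hypot(P[...,0]-.46,P[...,1])<.25)
cs,_=cv2.findContours(m.astype(np.uint8),0,2);k=max(cs,key=cv2.contourArea)
(u,v),ax,_=cv2.fitEllipse(cv2.convexHull(k));print("ell",u,v,ax)
ctr=ray(c,u,v,.08);print("centre",ctr)
hull=cv2.convexHull(k)[:,0];W=np.array([ray(c,a,b,.08) for a,b in hull])[:,:2]
A=np.c_[2*W,np.ones(len(W))];s=np.linalg.lstsq(A,(W**2).sum(1),rcond=None)[0];print("circ",s[:2],np.sqrt(s[2]+s[0]**2+s[1]**2))
# dark pixels on rim
g=im.max(2)
vs,us=np.nonzero(g<60)
Q=np.array([ray(c,a,b,.08) for a,b in zip(us,vs)]);r=np.hypot(*(Q[:,:2]-ctr[:2]).T)
n=(r>.105)&(r<.145);q=Q[n,:2].mean(0)-ctr[:2];print("notch dir",n.sum(),np.degrees(np.arctan2(q[1],q[0])),np.hypot(*q))
S=P[(abs(P[...,2]-.085)<.02)];r=np.hypot(*(S[:,:2]-ctr[:2]).T);S=S[(r>.165)&(r<.2)];q=S[:,:2].mean(0)-ctr[:2];print("pointer",len(S),S.mean(0),np.degrees(np.arctan2(q[1],q[0])),np.hypot(*q))
b=P[...,2]
for nm,(a0,a1,b0,b1) in dict(stub=(155,195,170,205),coupon=(140,205,210,275),nozzle=(435,455,188,210),brush=(430,465,215,300)).items():
    z=P[b0:b1,a0:a1].reshape(-1,3);z=z[z[:,2]>.012];print(nm,z.mean(0).round(3) if len(z) else None,z.min(0).round(3),z.max(0).round(3))
crop=im[150:300,220:400];cv2.imwrite("pics/crop.png",cv2.resize(cv2.cvtColor(crop,cv2.COLOR_RGB2BGR),None,fx=4,fy=4,interpolation=cv2.INTER_CUBIC))
w=cam("wrist");save(w,"wrist0.png")
E
```

```text
ell 308.3094177246094 225.5150909423828 (110.62255859375, 110.66411590576172)
centre [0.53740265 0.00953334 0.08      ]
circ [0.53892239 0.0096609 ] 0.14916528639238802
notch dir 33 -48.81775769617967 0.13288350712403213
pointer 74 [0.44173122 0.16177834 0.0821673 ] 122.14543654993913 0.1798097953375064
stub [0.641 0.38  0.075] [0.484 0.003 0.012] [0.675 0.419 1.385]
coupon [0.487 0.383 0.109] [0.422 0.003 0.012] [0.554 0.466 1.385]
nozzle [ 0.613 -0.342  0.131] [ 0.484 -0.374  0.017] [0.632 0.003 1.385]
brush [ 0.469 -0.372  0.042] [ 0.353 -0.408  0.012] [0.552 0.003 1.385]
```

View pics/crop.png

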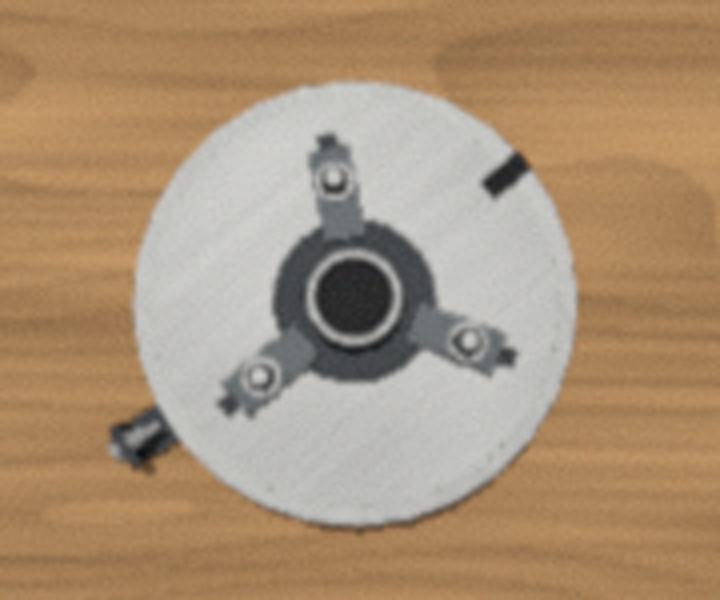

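```bash
python3 -m pendant '[{"dx":-5,"dy":-3.5,"twist":-6},{"dx":-10,"dy":-7,"twist":-12},{"dx":-15,"dy":-10.5,"twist":-18},{"dx":-20,"dy":-14,"twist":-24},{"dx":-25,"dy":-17.5,"twist":-30},{"dx":-30,"dy":-21,"twist":-36},{"dx":-35,"dy":-24.5,"twist":-42},{"dx":-40,"dy":-28,"twist":-50},{"dx":-45,"dy":-31.5,"twist":-50},{"dx":-50,"dy":-35,"twist":-50}]' 0 40
python3 - <<'E'
from h import *
s=ctrl.get_state();Rm=R.from_quat(s["tcp_rot"]).as_matrix();print(s["time"],s["eef_pos"],s["qpos"].round(2),Rm.round(3))
d=np.array([.651,-.020,.18])-s["eef_pos"];print("to go cm",(Rm.T@d*100).round(2))
E
```

```text
0.2 [0.28469373 0.61156166 0.23043787] [ 0.98  0.29  1.58  0.    1.28 -0.15] [[-0.907  0.422 -0.001]
 [ 0.422  0.907 -0.001]
 [ 0.    -0.001 -1.   ]]
to go cm [-59.87 -41.78   5.09]$[0]: bad value
```

```bash
python3 -m pendant '[{"dx":-5,"dy":-3.5,"dz":0,"twist":-6},{"dx":-10,"dy":-7,"dz":0,"twist":-12},{"dx":-15,"dy":-10.5,"dz":0,"twist":-18},{"dx":-20,"dy":-14,"dz":0,"twist":-24},{"dx":-25,"dy":-17.5,"dz":0,"twist":-30},{"dx":-30,"dy":-21,"dz":0,"twist":-36},{"dx":-35,"dy":-24.5,"dz":0,"twist":-42},{"dx":-40,"dy":-28,"dz":0,"twist":-50},{"dx":-45,"dy":-31.5,"dz":0,"twist":-50},{"dx":-50,"dy":-35,"dz":0,"twist":-50}]' 0 40
cat > go.py <<'E'
from h import *
import sys
s=ctrl.get_state();Rm=R.from_quat(s["tcp_rot"]).as_matrix();print(s["time"],s["eef_pos"],s["qpos"].round(2),np.degrees(np.arctan2(Rm[1,0],Rm[0,0])),s["opening"],s["contact_force"].round(2))
d=np.array([float(a) for a in sys.argv[1:4]])-s["eef_pos"];print("to go cm",(Rm.T@d*100).round(2))
E
python3 go.py .651 -.020 .18
```

```text
time: 1.45
eef_pos: [0.5911, 0.0817, 0.2313]
tcp_rot: [-0.217, 0.976, 0.0, 0.0]
contact_force: [0.1, 0.8, -0.6]
opening: 0.0
finger_force: 0.0
1.45 [0.59105674 0.08172183 0.23129484] [-0.03  0.12  1.78  0.    1.25 -2.04] -154.97824766128602 0.00010021271336587511 [ 0.13  0.78 -0.58]
to go cm [ -1.13 -11.75   5.13]
```

```bash
python3 -m pendant '[{"dx":-5.2,"dy":-4.3,"dz":0,"twist":0},{"dx":-5.2,"dy":-4.3,"dz":5,"twist":0},{"dx":-5.2,"dy":-4.3,"dz":10,"twist":0},{"dx":-5.2,"dy":-4.3,"dz":13.6,"twist":0},{"dx":-5.2,"dy":-4.3,"dz":13.6,"twist":0}]'
python3 go.py .656 .0646 .08
python3 - <<'E'
from loc import *
a=[cam(n)["img"] for n in ("top","scene","wrist")]
g=np.vstack([np.hstack([a[0][120:320,180:440],a[1][100:300,180:440]]),]);g=cv2.resize(g,(780,300))
w=cv2.resize(a[2],(460,288));w=np.hstack([w,np.zeros((288,320,3),np.uint8)])
cv2.imwrite("pics/v1.png",cv2.cvtColor(np.vstack([g,w]),cv2.COLOR_RGB2BGR))
E
```

```text
time: 2.08
eef_pos: [0.6526, 0.0667, 0.0908]
tcp_rot: [-0.217, 0.976, 0.001, -0.004]
contact_force: [0.4, -0.0, 0.1]
opening: -0.001
finger_force: 0.0
2.075 [0.6526281  0.06667297 0.09078501] [-0.05  0.39  1.72 -0.    1.04 -2.06] -154.97394817758615 -0.0013046983779364189 [ 0.39 -0.02  0.1 ]
to go cm [-0.23 -0.34  1.08]
```

View pics/v1.png

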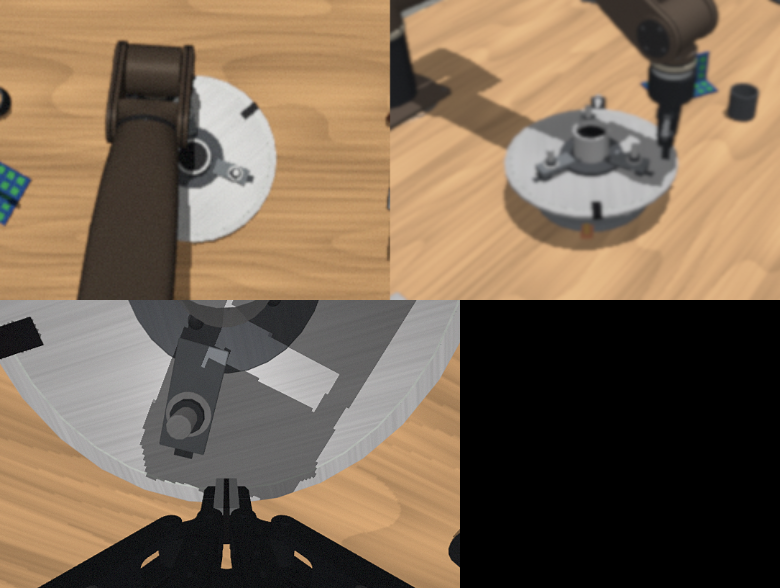

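```bash
cat > rim.py <<'E'
from loc import *
C=np.array([.538,.0096])
def profile(c,r0=.122,r1=.146):
    K=np.array(c["camera_matrix"]);th=np.radians(np.arange(-180,180,.25));rs=np.linspace(r0,r1,9)
    P=np.stack([C[0]+rs[None]*np.cos(th)[:,None],C[1]+rs[None]*np.sin(th)[:,None],np.full((len(th),9),.08)],-1)
    q=(P-c["xyz"])@c["rotation"];d=-q[...,2];u=K[0,0]*q[...,0]/d+K[0,2];v=-K[1,1]*q[...,1]/d+K[1,2]
    ok=(d>0.02)&(u>1)&(u<638)&(v>1)&(v<398)
    f=lambda a:cv2.remap(np.ascontiguousarray(a,dtype=np.float32),u.astype(np.float32),v.astype(np.float32),cv2.INTER_LINEAR)
    g=f(c["img"].max(2));D=f(c["depth"])
    ok&=(D<d+.08)&(D>d-.015)
    return th,g,ok
def notch(c,thr=55):
    th,g,ok=profile(c)
    dark=((g<thr)&ok).sum(1)>=5
    if not dark.any(): return None
    z=np.exp(1j*th[dark]);m=np.angle(z.sum());return np.degrees(m),dark.sum()*.25,abs(z.mean())
E
python3 - <<'E'
from rim import *
for n in ("top","scene","wrist"):
    c=cam(n);print(n,notch(c),notch(c,40),notch(c,70))
E
python3 -m pendant '[{"dx":-0.2,"dy":-0.3,"dz":0.4,"twist":0},{"dx":-0.2,"dy":-0.3,"dz":0.7,"twist":0},{"dx":-0.2,"dy":-0.3,"dz":0.7,"twist":0}]'
python3 -m pendant '[{"dx":0,"dy":0,"dz":0.1,"twist":0},{"dx":0,"dy":0,"dz":0.2,"twist":0},{"dx":0,"dy":0,"dz":0.2,"twist":0}]'
```

```text
top (np.float64(-49.00000000000001), np.float64(3.25), np.float64(0.999866735164734)) None (np.float64(-49.0), np.float64(4.25), np.float64(0.9997715525207741))
scene (np.float64(-48.87500000000001), np.float64(3.5), np.float64(0.9998453185958376)) (np.float64(-48.75), np.float64(2.75), np.float64(0.9999048097445843)) (np.float64(-48.875), np.float64(4.5), np.float64(0.9997437919403562))
wrist (np.float64(-49.12500000000001), np.float64(7.0), np.float64(0.9993789815773749)) (np.float64(-49.00000000000001), np.float64(6.75), np.float64(0.9994225960034099)) (np.float64(-49.12500000000001), np.float64(7.0), np.float64(0.9993789815773749))
time: 2.75
eef_pos: [0.6585, 0.0647, 0.0878]
tcp_rot: [-0.217, 0.976, 0.0, -0.0]
contact_force: [0.1, -0.3, 0.4]
opening: 0.002
finger_force: 0.0
time: 3.12
eef_pos: [0.6587, 0.0648, 0.0862]
tcp_rot: [-0.217, 0.976, 0.0, -0.0]
contact_force: [0.1, -0.1, -0.7]
opening: -0.001
finger_force: 0.0
```

```bash
for i in 1; do python3 -m pendant '[{"dx":0,"dy":0,"dz":0.2,"twist":0},{"dx":0,"dy":0,"dz":0.4,"twist":0},{"dx":0,"dy":0,"dz":0.4,"twist":0}]'|egrep 'eef|contact|time'
python3 -m pendant '[{"dx":0,"dy":0,"dz":0.2,"twist":0},{"dx":0,"dy":0,"dz":0.2,"twist":0}]'|egrep 'eef|contact|time'
python3 -m pendant '[{"dx":0,"dy":0,"dz":0.1,"twist":0},{"dx":0,"dy":0,"dz":0.1,"twist":0}]'|egrep 'eef|contact|time'
done
```

```text
time: 3.5
eef_pos: [0.6586, 0.0648, 0.082]
contact_force: [0.9, -0.4, -0.1]
time: 3.75
eef_pos: [0.6588, 0.0647, 0.0803]
contact_force: [0.8, -0.1, 0.5]
time: 4.0
eef_pos: [0.6591, 0.0645, 0.0801]
contact_force: [-1.7, -0.5, 4.2]
```

```bash
python3 -m pendant '[{"dx":0,"dy":0,"dz":0.2,"twist":0},{"dx":0,"dy":0,"dz":0.2,"twist":0}]'|egrep 'eef|contact|time'
python3 -m pendant '[{"dx":0,"dy":0,"dz":-4,"twist":0},{"dx":0,"dy":0,"dz":-7,"twist":0},{"dx":2,"dy":-4,"dz":-7.5,"twist":0},{"dx":4.2,"dy":-7.2,"dz":-7,"twist":0},{"dx":4.2,"dy":-7.5,"dz":-4,"twist":0},{"dx":4.2,"dy":-7.5,"dz":-1.7,"twist":0},{"dx":4.2,"dy":-7.5,"dz":-1.1,"twist":0},{"dx":4.2,"dy":-7.5,"dz":-1.1,"twist":0}]'
python3 go.py .651 -.020 .088
python3 - <<'E'
from rim import *
s=ctrl.get_state();e=s["eef_pos"][:2]-C;a=np.radians(25);print("radial,tan",e@[np.cos(a),np.sin(a)],e@[-np.sin(a),np.cos(a)])
for n in ("top","scene","wrist"):
    c=cam(n);print(n,notch(c))
save(c,"w2.png")
E
```

```text
time: 4.25
eef_pos: [0.6594, 0.064, 0.0801]
contact_force: [-5.2, -3.0, 11.1]
time: 5.25
eef_pos: [0.6524, -0.0208, 0.088]
tcp_rot: [-0.217, 0.976, 0.0, -0.0]
contact_force: [-0.1, -0.0, 1.1]
opening: -0.003
finger_force: 0.0
5.25 [ 0.65240602 -0.02080213  0.08801209] [-0.19  0.38  1.73  0.    1.03 -2.2 ] -154.95916251915432 -0.003139521561585225 [-0.07 -0.03  1.14]
to go cm [0.09 0.13 0.  ]
radial,tan 0.09083856542583366 -0.07590376310142591
top (np.float64(-49.875), np.float64(2.0), np.float64(0.9999500244379923))
scene (np.float64(-48.625), np.float64(4.5), np.float64(0.9997437919403561))
wrist (np.float64(-49.00000000000001), np.float64(6.75), np.float64(0.9994225960034099))
```

View pics/w2.png

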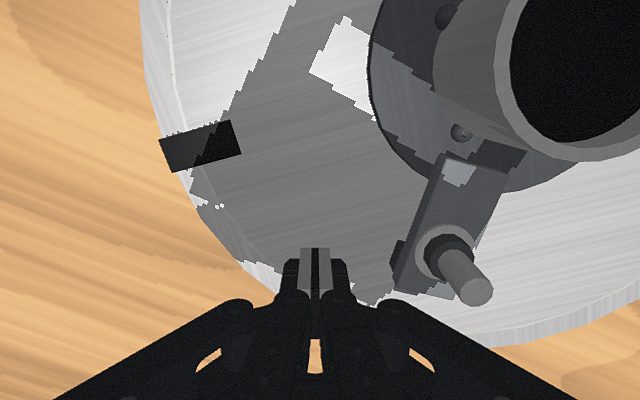

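```bash
python3 -m pendant '[{"dx":0,"dy":0.5,"dz":0,"twist":0},{"dx":0,"dy":1.5,"dz":0,"twist":0},{"dx":0,"dy":3.0,"dz":0,"twist":0},{"dx":0,"dy":4.8,"dz":0,"twist":0},{"dx":0,"dy":6.6,"dz":0,"twist":0},{"dx":0,"dy":8.4,"dz":0,"twist":0},{"dx":0,"dy":10.1,"dz":0,"twist":0},{"dx":-0.5,"dy":10.3,"dz":-4.5,"twist":0},{"dx":-2,"dy":9,"dz":-7.5,"twist":0}]'
cat > meas.py <<'E'
from rim import *
import sys,json
for n in sys.argv[1:]:
    c=cam(n);r=notch(c)
    if r: print(n,round(c["t"],3),r); open("log.txt","a").write(f"{n} {c['t']} {r[0]} {r[1]} {r[2]}\n")
    else: print(n,round(c["t"],3),None)
E
python3 meas.py top scene wrist top scene wrist
python3 go.py .6558 .0645 .15
```

```text
time: 6.52
eef_pos: [0.6318, 0.0707, 0.1645]
tcp_rot: [-0.218, 0.976, 0.0, -0.0]
contact_force: [1.2, -0.3, 0.3]
opening: -0.005
finger_force: 0.0
top 6.525 None
scene 6.575 (np.float64(38.625), np.float64(2.0), np.float64(0.9999500244379923))
wrist 6.625 (np.float64(43.375), np.float64(6.0), np.float64(0.9995439294132308))
top 6.675 None
scene 6.725 (np.float64(54.125), np.float64(3.0), np.float64(0.9998865655665262))
wrist 6.775 (np.float64(58.99999999999999), np.float64(5.75), np.float64(0.9995812035420967))
6.825 [0.63074516 0.06943951 0.1610721 ] [-0.05  0.26  1.74  0.    1.14 -2.06] -154.96095388607586 -0.001771502126317358 [-0.11  1.13  0.35]
to go cm [-2.07 -1.51  1.1 ]
```

```bash
python3 -m pendant '[{"dx":-2.1,"dy":-1.5,"dz":0,"twist":0},{"dx":-2.1,"dy":-1.5,"dz":4,"twist":0},{"dx":-2.1,"dy":-1.5,"dz":7.1,"twist":0},{"dx":-2.1,"dy":-1.5,"dz":7.1,"twist":0},{"dx":-2.1,"dy":-1.5,"dz":7.1,"twist":0}]'
python3 meas.py wrist scene top wrist
python3 go.py .6558 .0645 .077
```

```text
time: 7.45
eef_pos: [0.6578, 0.0644, 0.0925]
tcp_rot: [-0.217, 0.976, 0.0, -0.0]
contact_force: [0.7, 0.5, -0.7]
opening: -0.001
finger_force: 0.0
wrist 7.45 None
scene 7.5 (np.float64(134.71667580988287), np.float64(3.75), np.float64(0.9998047184966058))
top 7.55 None
wrist 7.6 None
7.65 [0.65890104 0.06429605 0.09420491] [-0.06  0.39  1.71  0.    1.04 -2.06] -154.96791216150135 -0.003245888100843164 [ 0.29 -1.08 -0.51]
to go cm [0.28 0.15 1.72]
```

```bash
python3 -m pendant '[{"dx":0,"dy":0,"dz":0,"twist":0},{"dx":0,"dy":0,"dz":0,"twist":0},{"dx":0,"dy":0,"dz":0,"twist":0},{"dx":0,"dy":0,"dz":0,"twist":0},{"dx":0,"dy":0,"dz":0,"twist":0},{"dx":0,"dy":0,"dz":0,"twist":0},{"dx":0,"dy":0,"dz":0,"twist":0},{"dx":0,"dy":0,"dz":0,"twist":0},{"dx":0,"dy":0,"dz":0,"twist":0},{"dx":0,"dy":0,"dz":0,"twist":0}]'
python3 meas.py scene top scene top scene wrist
```

```text
time: 8.9
eef_pos: [0.6579, 0.0643, 0.0923]
tcp_rot: [-0.217, 0.976, -0.0, 0.0]
contact_force: [0.2, -0.4, 0.3]
opening: 0.0
finger_force: 0.0
scene 8.9 (np.float64(-88.875), np.float64(3.0), np.float64(0.9998865655665262))
top 8.95 (np.float64(-83.875), np.float64(3.0), np.float64(0.9998865655665262))
scene 9.0 (np.float64(-79.5), np.float64(3.25), np.float64(0.999866735164734))
top 9.05 (np.float64(-74.625), np.float64(3.0), np.float64(0.9998865655665261))
scene 9.1 (np.float64(-70.25), np.float64(3.25), np.float64(0.9998667351647339))
wrist 9.15 None
```

```bash
for i in 1; do python3 -m pendant '[{"dx":0,"dy":0,"dz":0,"twist":0},{"dx":0,"dy":0,"dz":0,"twist":0},{"dx":0,"dy":0,"dz":0,"twist":0},{"dx":0,"dy":0,"dz":0,"twist":0},{"dx":0,"dy":0,"dz":0,"twist":0},{"dx":0,"dy":0,"dz":0,"twist":0},{"dx":0,"dy":0,"dz":0,"twist":0},{"dx":0,"dy":0,"dz":0,"twist":0}]'>/dev/null
python3 meas.py scene wrist scene wrist
python3 -m pendant '[{"dx":0,"dy":0,"dz":0,"twist":0},{"dx":0,"dy":0,"dz":0,"twist":0},{"dx":0,"dy":0,"dz":0,"twist":0},{"dx":0,"dy":0,"dz":0,"twist":0},{"dx":0,"dy":0,"dz":0,"twist":0},{"dx":0,"dy":0,"dz":0,"twist":0},{"dx":0,"dy":0,"dz":0,"twist":0}]'>/dev/null
python3 meas.py scene wrist
python3 -m pendant '[{"dx":0,"dy":0,"dz":0,"twist":0},{"dx":0,"dy":0,"dz":0,"twist":0},{"dx":0,"dy":0,"dz":0,"twist":0},{"dx":0,"dy":0,"dz":0,"twist":0},{"dx":0,"dy":0,"dz":0,"twist":0},{"dx":0,"dy":0,"dz":0,"twist":0},{"dx":0,"dy":0,"dz":0,"twist":0},{"dx":0,"dy":0,"dz":0,"twist":0},{"dx":0,"dy":0,"dz":0,"twist":0}]'
python3 meas.py scene top
done; cat log.txt
```

```text
scene 10.2 (np.float64(26.125), np.float64(4.5), np.float64(0.9997437919403561))
wrist 10.25 (np.float64(30.124999999999996), np.float64(5.0), np.float64(0.9996835134152894))
scene 10.3 None
wrist 10.35 (np.float64(37.75), np.float64(6.25), np.float64(0.9995050700390947))
scene 11.275 (np.float64(111.625), np.float64(2.5), np.float64(0.999921467646807))
wrist 11.325 None
time: 12.5
eef_pos: [0.6579, 0.0643, 0.0923]
tcp_rot: [-0.217, 0.976, -0.0, -0.0]
contact_force: [0.7, -0.0, 0.8]
opening: 0.002
finger_force: 0.0
scene 12.5 (np.float64(-158.625), np.float64(1.5), np.float64(0.9999722356138769))
top 12.55 (np.float64(-154.25), np.float64(3.25), np.float64(0.9998667351647339))
scene 6.575 38.625 2.0 0.9999500244379923
wrist 6.625 43.375 6.0 0.9995439294132308
scene 6.725 54.125 3.0 0.9998865655665262
wrist 6.775 58.99999999999999 5.75 0.9995812035420967
scene 7.5 134.71667580988287 3.75 0.9998047184966058
scene 8.9 -88.875 3.0 0.9998865655665262
top 8.95 -83.875 3.0 0.9998865655665262
scene 9.0 -79.5 3.25 0.999866735164734
top 9.05 -74.625 3.0 0.9998865655665261
scene 9.1 -70.25 3.25 0.9998667351647339
scene 10.2 26.125 4.5 0.9997437919403561
wrist 10.25 30.124999999999996 5.0 0.9996835134152894
wrist 10.35 37.75 6.25 0.9995050700390947
scene 11.275 111.625 2.5 0.999921467646807
scene 12.5 -158.625 1.5 0.9999722356138769
top 12.55 -154.25 3.25 0.9998667351647339
```

```bash
python3 meas.py top >/dev/null; cat > fit.py <<'E'
import numpy as np
L=[l.split() for l in open("log.txt")];t=np.array([float(l[1]) for l in L]);a=np.unwrap(np.radians([float(l[2]) for l in L]))
# sparse gaps: unwrap by prediction
b=[float(l[2]) for l in L];om=104.;o=[b[0]]
for i in range(1,len(b)):
    pr=o[-1]+(104-4.8*((t[i]+t[i-1])/2-6.7))*(t[i]-t[i-1]);o.append(b[i]+360*round((pr-b[i])/360))
o=np.array(o);p=np.polyfit(t,o,2);print("res",(np.polyval(p,t)-o).round(1));print("acc",2*p[0],"omega now",2*p[0]*t[-1]+p[1],"ang",o[-1],t[-1])
for tgt in (482,842):
    r=np.roots(p-[0,0,tgt]);print(tgt,r)
    rr=min(r.real);print(" w there",2*p[0]*rr+p[1])
for x in (-9,-8,-7,-6,-5,-4,-3): print(x,[z for z in np.roots(p-[0,0,842+x])][-1])
E
python3 fit.py
```

```text
res [-0.5  0.1  0.1  0.5  0.3 -0.  -0.4 -0.2 -0.5 -0.3 -0.2 -0.   0.7  0.8
  0.4 -0.5 -0.4]
acc -6.57098563028758 omega now 68.2704261236995 ang 569.125 12.6
482 [34.57972827 11.39962812]
 w there 76.15805247984676
842 [27.96528445 18.01407194]
 w there 32.69463723175461
-9 17.74601795413559
-8 17.775121226294573
-7 17.80438784265457
-6 17.833820584826988
-5 17.86342231427855
-4 17.893195975578088
-3 17.92314459981521
```

```bash
python3 -m pendant '[{"dx":0,"dy":0,"dz":0,"twist":0},{"dx":0,"dy":0,"dz":0,"twist":0},{"dx":0,"dy":0,"dz":0,"twist":0},{"dx":0,"dy":0,"dz":0,"twist":0},{"dx":0,"dy":0,"dz":0,"twist":0},{"dx":0,"dy":0,"dz":0,"twist":0},{"dx":0,"dy":0,"dz":0,"twist":0},{"dx":0,"dy":0,"dz":0,"twist":0}]'>/dev/null
python3 meas.py scene top
python3 -m pendant '[{"dx":0,"dy":0,"dz":0,"twist":0},{"dx":0,"dy":0,"dz":0,"twist":0},{"dx":0,"dy":0,"dz":0,"twist":0},{"dx":0,"dy":0,"dz":0,"twist":0},{"dx":0,"dy":0,"dz":0,"twist":0},{"dx":0,"dy":0,"dz":0,"twist":0},{"dx":0,"dy":0,"dz":0,"twist":0},{"dx":0,"dy":0,"dz":0,"twist":0}]'>/dev/null
python3 meas.py scene top
python3 -m pendant '[{"dx":0,"dy":0,"dz":0,"twist":0},{"dx":0,"dy":0,"dz":0,"twist":0},{"dx":0,"dy":0,"dz":0,"twist":0},{"dx":0,"dy":0,"dz":0,"twist":0}]'|grep eef
python3 meas.py scene wrist; python3 fit.py
```

```text
scene 13.65 (np.float64(-81.25), np.float64(3.25), np.float64(0.999866735164734))
top 13.7 (np.float64(-77.75), np.float64(3.25), np.float64(0.999866735164734))
scene 14.75 (np.float64(-15.125), np.float64(3.0), np.float64(0.9998865655665262))
top 14.8 (np.float64(-12.874999999999998), np.float64(3.0), np.float64(0.9998865655665263))
eef_pos: [0.6579, 0.0643, 0.0923]
scene 15.35 (np.float64(17.749999999999996), np.float64(4.75), np.float64(0.9997144455439265))
wrist 15.4 (np.float64(18.5), np.float64(4.75), np.float64(0.9997144455439265))
res [-0.1  0.5  0.4  0.8  0.2 -0.5 -0.9 -0.7 -1.  -0.8 -0.6 -0.4  0.4  1.
  1.5  0.6  0.7  0.3 -0.  -0.7 -0.2 -1.3  0.6]
acc -6.288907275973616 omega now 51.634168023591926 ang 738.5 15.4
482 [35.82370827 11.39700387]
 w there 76.80863950740633
842 [29.49921624 17.72149589]
 w there 37.03449559907217
-9 17.48329669321205
-8 17.509304002114252
-7 17.53542264950718
-6 17.561654077688914
-5 17.587999760368742
-4 17.614461203633283
-3 17.64103994695124
```

```bash
python3 -m pendant '[{"dx":0,"dy":0,"dz":0.4,"twist":0},{"dx":0,"dy":0,"dz":0.7,"twist":0}]'|egrep 'time|eef|cont'
python3 meas.py wrist wrist
python3 -m pendant '[{"dx":0,"dy":0,"dz":0,"twist":0},{"dx":0,"dy":0,"dz":0,"twist":0},{"dx":0,"dy":0,"dz":0,"twist":0},{"dx":0,"dy":0,"dz":0,"twist":0},{"dx":0,"dy":0,"dz":0,"twist":0},{"dx":0,"dy":0,"dz":0,"twist":0}]'|egrep 'time|eef|cont'
python3 meas.py scene top; python3 fit.py
```

```text
time: 15.7
eef_pos: [0.6577, 0.0643, 0.0849]
contact_force: [-0.1, -0.9, 0.4]
wrist 15.7 (np.float64(34.62499999999999), np.float64(6.5), np.float64(0.9994646255306566))
wrist 15.75 (np.float64(37.375), np.float64(6.5), np.float64(0.9994646255306565))
time: 16.55
eef_pos: [0.6579, 0.0643, 0.0854]
contact_force: [0.7, -0.7, -0.2]
scene 16.55 (np.float64(76.25), np.float64(1.75), np.float64(0.9999619232454036))
top 16.6 None
res [ 0.   0.6  0.5  0.9  0.2 -0.6 -1.  -0.8 -1.1 -0.9 -0.7 -0.5  0.2  0.8
  1.5  0.6  0.7  0.5  0.1 -0.4  0.2 -0.8  1.   0.2 -0.1 -1.2]
acc -6.245106783416091 omega now 44.68135166015172 ang 796.25 16.55
482 [36.01077264 11.3984628 ]
 w there 76.85325158113247
842 [29.7172034  17.69203204]
 w there 37.54923959993404
-9 17.456942705983746
-8 17.48262508485415
-7 17.508413912598595
-6 17.534310523927644
-5 17.560316281679363
-4 17.58643257765624
-3 17.612660833494406
```

```bash
python3 -m pendant '[{"dx":0,"dy":0,"dz":0,"twist":0},{"dx":0,"dy":0,"dz":0,"twist":0},{"dx":0,"dy":0,"dz":0,"twist":0},{"dx":0,"dy":0,"dz":0,"twist":0},{"dx":0,"dy":0,"dz":0,"twist":0}]'|egrep 'time|eef|cont'
python3 meas.py scene scene; python3 fit.py
```

```text
time: 17.27
eef_pos: [0.6579, 0.0643, 0.0853]
contact_force: [0.5, -0.3, -0.3]
scene 17.275 (np.float64(107.75), np.float64(2.25), np.float64(0.9999365392256231))
scene 17.325 (np.float64(109.87500000000001), np.float64(2.5), np.float64(0.9999214676468068))
res [ 0.2  0.8  0.7  1.1  0.3 -0.8 -1.2 -0.9 -1.2 -1.1 -0.9 -0.7  0.   0.6
  1.4  0.5  0.6  0.5  0.1 -0.1  0.4 -0.4  1.4  0.7  0.4 -0.5 -1.  -1.1]
acc -6.190787415379761 omega now 40.20843367582653 ang 829.875 17.325
482 [36.23867961 11.40108436]
 w there 76.88213604806003
842 [29.97818445 17.66157953]
 w there 38.12474136619143
-9 17.429871400102204
-8 17.455200170958495
-7 17.48063014327009
-6 17.506162539874
-5 17.531798608433753
-4 17.55753962215077
-3 17.583386880502292
```

```bash
python3 -m pendant '[{"dx":0,"dy":0,"dz":0.1,"twist":0},{"dx":0,"dy":0,"dz":0.8,"twist":0},{"dx":0,"dy":0,"dz":0.9,"twist":0},{"dx":0,"dy":0,"dz":0.9,"twist":0},{"dx":0,"dy":0,"dz":0.9,"twist":0}]'|egrep 'time|eef|cont'
python3 meas.py scene scene
```

```text
time: 18.0
eef_pos: [0.6591, 0.0634, 0.0801]
contact_force: [-5.3, -1.1, 12.8]
scene 18.0 (np.float64(120.49999999999999), np.float64(2.75), np.float64(0.9999048097445843))
scene 18.05 (np.float64(120.49999999999999), np.float64(2.75), np.float64(0.9999048097445843))
```

```bash
python3 -m pendant '[{"dx":0,"dy":0,"dz":-0.5,"twist":0},{"dx":0,"dy":0,"dz":-4,"twist":0},{"dx":-3,"dy":0,"dz":-9,"twist":0},{"dx":-8,"dy":0,"dz":-13,"twist":0},{"dx":-13,"dy":-2,"dz":-15,"twist":0},{"dx":-18,"dy":-6,"dz":-15,"twist":0},{"dx":-18,"dy":-12,"dz":-15,"twist":0},{"dx":-18,"dy":-18,"dz":-15,"twist":0},{"dx":-18,"dy":-18,"dz":-15,"twist":0}]'|egrep 'time|eef|cont'
python3 meas.py scene top scene
python3 - <<'E'
from rim import *
c=cam("scene");a=cv2.resize(c["img"][140:280,230:400],(680,560),interpolation=cv2.INTER_CUBIC);cv2.imwrite("pics/fin.png",a[...,::-1])
E
```

```text
time: 19.23
eef_pos: [0.8977, -0.029, 0.2223]
contact_force: [0.7, 0.5, -0.7]
scene 19.225 (np.float64(120.625), np.float64(2.5), np.float64(0.9999214676468069))
top 19.275 None
scene 19.325 (np.float64(120.625), np.float64(2.5), np.float64(0.9999214676468069))
```

View pics/fin.png

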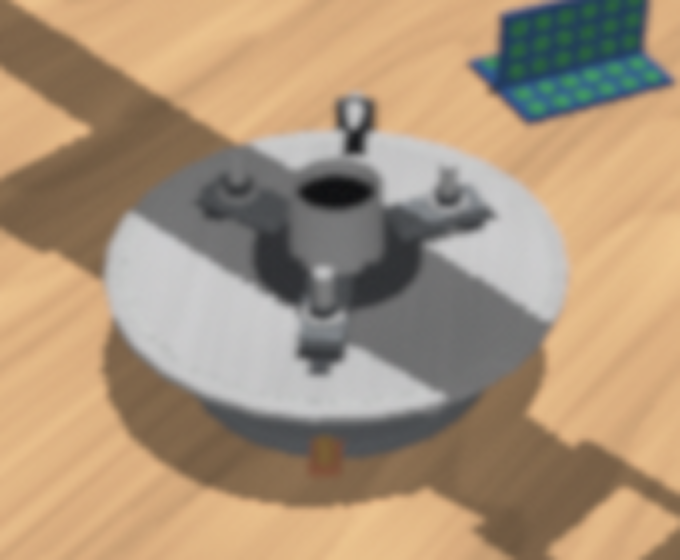

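The notch, at (354,145), sits right in front of the pointer at (354,110). The plate is at rest, and the arm is clear of it.

```bash
python3 -c "
from plant import ctrl
print(ctrl.sign_off())"
```

```text
the job is handed in; nothing more can be done
None
```

The job is handed in: I flicked the plate to about 1.8 rad/s, braked it with a fingertip on the notch's third pass, and it came to rest about 1.5° (roughly 4 mm) from the pointer by camera, with the finger clear; the sign-off gave no verdict.

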